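# Set up a shaft on V-blocks for a run-out check

## Task

Set up the shaft on the granite surface plate for a run-out check (left and behind as the robot sees them): stand both V-blocks on the plate and lay the shaft in them along the plate's long side, collar end left, a block under the middle of each end journal; stand the angle plate squarely just off the shaft's left end (touching or up to 15 mm away), its flat ground face to the shaft and centred on it. Only then, last of all, stand the indicator stand on the plate behind the shaft, its stylus pointing down at the middle of the collar. Do not disturb the ring gauge on the plate or the micrometer.

Things in the scene. Friction and masses are not known exactly. Their poses are not given: they have to be found in the camera images.
- plate: Dark grey granite surface plate, fixed, 200 mm (its x) by 300 mm (its y), top 50 mm above its origin (centre of its underside, on the table). Lies to the left or right of the robot, turned a little. Its +y is left, its +x is behind (away from the robot). Bare at the start but for the ring gauge.
- vblock_1: Steel V-block, one of two alike and interchangeable, 0.33 kg: 28 mm long along its groove (its x), 50 mm wide (y), 42 mm high. The 90 degree V runs right through along x, 34 mm wide at the top, its point 25 mm above the underside. Grip the flat end faces, 28 mm apart. Origin: centre of the underside. Starts upright on the mat (3 mm thick), groove roughly along world y.
- vblock_2: The other V-block, the same in every way as vblock_1.
- shaft: Shaft, 196 mm, 0.7 kg. Origin: on the axis, mid-collar; x runs along it towards the far end (y, z roll). Along x in mm: journal dia 22 from -60 to -14 (middle -37); collar dia 40, -12 to 12; dark body dia 26, 12 to 88: grip it near 38 (centre of mass 32); journal dia 22, 90 to 136 (middle 113). Starts in the cradle, collar nearer the robot. In the V-blocks its axis is 40.6 mm above the plate.
- angle_plate: Grey angle plate, 0.36 kg: upright 14 mm thick, 40 mm wide, 58 mm high with a bright ground face; foot 12 mm thick, 50 mm long behind it; a rib between. Origin: on the underside below the middle of the ground face; +x is the way that face looks (upright x -14 to 0 mm, foot -50 to 0), y along the width. Grip the upright across its 40 mm width. Starts upright on the mat.
- indicator_stand: Dial indicator stand, 0.72 kg, 152 high: dark base x -24 to 34 mm, 40 wide (y), 38 high, 12 mm column, then an alloy clamp block 28 (x) by 22 mm (y), 114 to 146 mm high: grip across the 22 mm. A rod leads to -x to a 40 mm dial centred 126 mm high; stylus points down at x = -80 mm, tip 74 mm above the underside. Origin: underside, under the column (and centre of mass). Dial to the robot at first.
- cradle: Low wooden cradle, fixed on the mat, 176 mm (its x) by 46 mm, a 6 mm board with two notched saddles 16 mm thick and 40 mm high at x = -75 and 75 mm. The shaft starts level in them, its axis 38 mm above the cradle's underside (41 mm above the table). Origin: centre of its underside.
- ring_gauge: Steel ring gauge, 48 mm across, 18 mm high, standing on the plate near its right rear corner. Origin: centre of its underside. Leave it alone.
- micrometer: Outside micrometer lying on the edge of the mat nearest the robot, about 155 by 60 mm, 16 mm high. Origin: under the gap of its jaws. Leave it alone.
Not all that is in view belongs to the job. What is shaped like the angle_plate but black, orange or purple is not meant.

How it is judged:
By the outcome, as a careful person would: the job done as asked, in the order asked, and still so for the second after the job is handed in, with the robot touching nothing.
It also fails if it takes over 141 s, if anything falls off the work surface, if the arm or the gripper's body presses on something with over 40 N, if the wrist force passes 120 N, or if a joint passes its speed limit or range.

## Robot

A 6-joint arm with a two-finger parallel gripper is mounted at the origin on the work surface. World frame = base frame: x ahead of the robot, y to its left, z up, the work surface at z = 0. Lengths are in m, angles in rad, forces in N, time in s.
With the tool pointing down it reaches from about 0.35 to 0.775 m from the base axis. Payload 7.3 kg.
Tool frame: the origin (TCP) lies at the very end of the fingers, on their centre line; the grasp point (between the pads) lies 19 mm behind it; x points along the fingers, y is the direction in which the jaws open and shut, and the axes are right-handed (so a half turn about x gives the same grasp; the last joint's range is limited). The gripper opens to 92 mm and grips with 3 to 60 N. Pads are 19 mm wide; open, the fingers measure 130 mm over their backs; the gripper's body (75 mm by 190 mm) begins 47 mm behind the grasp point.
Start: joints at [-1.434, 0.342, 1.524, -0, 1.275, -0.146], TCP at [0.147, -0.504, 0.203] pointing down, gripper open.
Joint ranges: [-2.53, 2.53], [-0.77, 2.02], [0.04, 2.7], [-1, 4.14], [0.28, 2.66], [-3.11, 3.11]. Speed limits (rad/s): [2.57, 2.57, 3.14, 3.14, 3.14, 3.14].

## Interface

Orientations are given as a rotation vector (axis times angle).
In Python, from workcell import readout, imaging, bot gives the robot as it stands.
- The arm moves only by the tool apply_moves, never from a script. Its argument "series" is a list of rows, each a list of 3 entries, a list of its own where there are three numbers: the shift along the tool's x, y, z in m, then the turn about the tool's x in rad, then the finger opening in m, from 0 to 0.0918. A call has 1 to 20 rows; each row is the pose to reach, as a shift and turn from the pose measured when the call began, along the tool's axes at that moment; what a row does not reach only later rows make up. A row lasts 1/12 s, in which the tool goes at most 41.7 mm and 7.16 degrees, less where a joint would pass 70% of its speed; a pose out of reach is approached as far as the arm can. A call with a gripper value outside its range is refused whole. The fingers move at their own pace and stop on an object; "force" is the grip in N (left out, the last holds). Time passes only in rows, so rows that repeat a pose let the fingers close. It gives the time, the measured TCP pose, the force and the opening at its end, in the units of the state.
- readout.state(): the state, without advancing time (a new reading comes with each control period).
- imaging.read_camera(name): name is "scene" or "side" or "wrist"; returns a dict with "frame" (384x512x3 uint8, blue, green, red), "range_z" (384x512 float32, m along the optical axis (not along the pixel's ray), 0 where there is no reading), "mtx" (3x3 intrinsics, pixels), "rvec" (rotation vector, rad) and "tvec" (3), from world to camera coordinates, as OpenCV has them. Camera axes: x right, y down, z forward; pixel columns grow to the right and rows downward; lengths in m; the calibration is good to about 2 mm. A picture is of the moment at which its call begins.
- bot.hand_in(): hands the job in, once; it reports no verdict.
The state is a dict: "time_s": time; "q": joint angles; "qd": joint speeds; "joint_efforts": joint torques, N m; "tcp_pos": TCP position; "tool_rot": TCP orientation; "wrist_force": force on the tool from outside, world axes, zero at the start; "ft_torque": the same for the moment, N m; "opening": finger opening in m.
Only numpy, scipy, OpenCV 4.12 (cv2) and the standard library are available. Lean on these libraries where they do the work, as an engineer would, in place of code of your own. Each camera call takes 0.05 s, during which the arm holds its last target. There are 200 camera calls.

## Working session

There is one attempt and no reset: what is moved stays moved. The work goes in short steps, Python scripts to look and compute and a tool call to move; the robot and the scene stay as the last step left them, time stands still between calls to the robot, and variables do not carry over. Pictures are saved under pics/ and viewed, about 12 in all and at most 16, crops included, and the job is handed in when it is done.

Besides the shell and the picture viewer there is one more tool, called after "Call:" as name(argument=value, ...) on one line, values as JSON. apply_moves: Moves the arm, as the interface text tells. Its arguments: {"type":"object","properties":{"series":{"type":"array","items":{"type":"array"}},"force":{"type":"number"}},"required":["series"]}

```bash
ls; mkdir -p pics; cat > h.py <<'E'
import numpy as np, cv2
from workcell import readout, imaging
def cam(n):
    c=imaging.read_camera(n); R=cv2.Rodrigues(np.array(c["rvec"],float))[0]; t=np.array(c["tvec"],float).ravel()
    z=c["range_z"]; v,u=np.mgrid[0:384,0:512]; K=c["mtx"]
    P=np.stack([(u-K[0,2])/K[0,0]*z,(v-K[1,2])/K[1,1]*z,z],-1)
    W=(P-t)@R; W[z==0]=np.nan
    return c,W
E
python3 - <<'E'
from h import *
for n in ("scene","side"):
    c,W=cam(n); cv2.imwrite(f"pics/{n}0.png",cv2.resize(c["frame"],(800,600))); np.savez(f"{n}0.npz",W=W,f=c["frame"],K=c["mtx"],r=c["rvec"],t=c["tvec"])
    R=cv2.Rodrigues(np.array(c["rvec"],float))[0]; print(n,-R.T@np.array(c["tvec"]).ravel())
print(readout.state())
E
```

```text
pics
scene [ 1.13429269 -0.46740519  0.85509477]
side [0.16209685 0.57801183 0.84943151]
{'time_s': 0.1, 'q': array([-1.43400088e+00,  3.42636161e-01,  1.52490832e+00, -2.79769327e-05,
        1.27540233e+00, -1.46020851e-01]), 'qd': array([-0.00068975, -0.00161111, -0.00265674, -0.0008044 ,  0.00202067,
        0.00051106]), 'joint_efforts': array([ 9.32306648e-04, -4.32004774e+01, -2.44695836e+01,  7.18101743e-02,
        5.25977102e-02, -5.88704552e-05]), 'tcp_pos': array([ 0.14645518, -0.50375126,  0.20242785]), 'tool_rot': array([ 2.07036058,  0.29616073, -2.07040348]), 'wrist_force': array([0.20323913, 0.89651333, 0.22569104]), 'ft_torque': array([-0.00881037,  0.01083495,  0.00484681]), 'opening': 0.0920051921236831}
```

View pics/scene0.png

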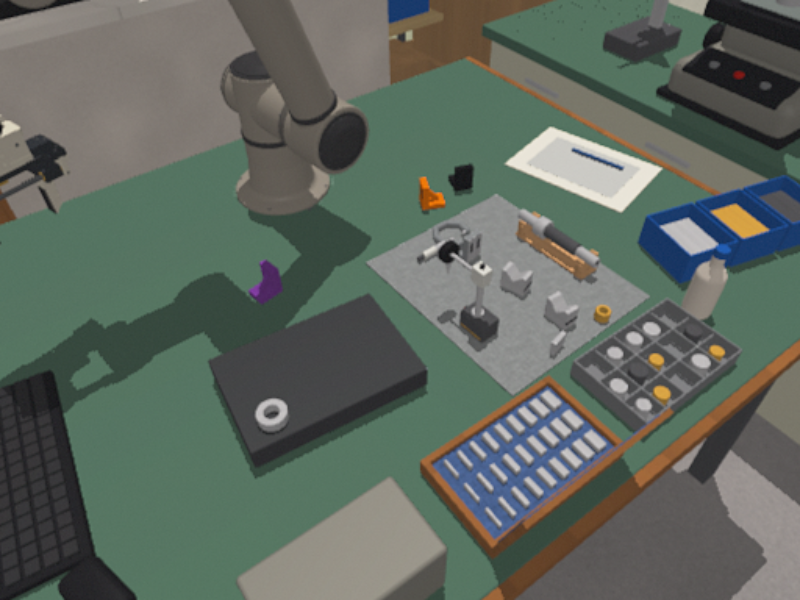

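View pics/side0.png

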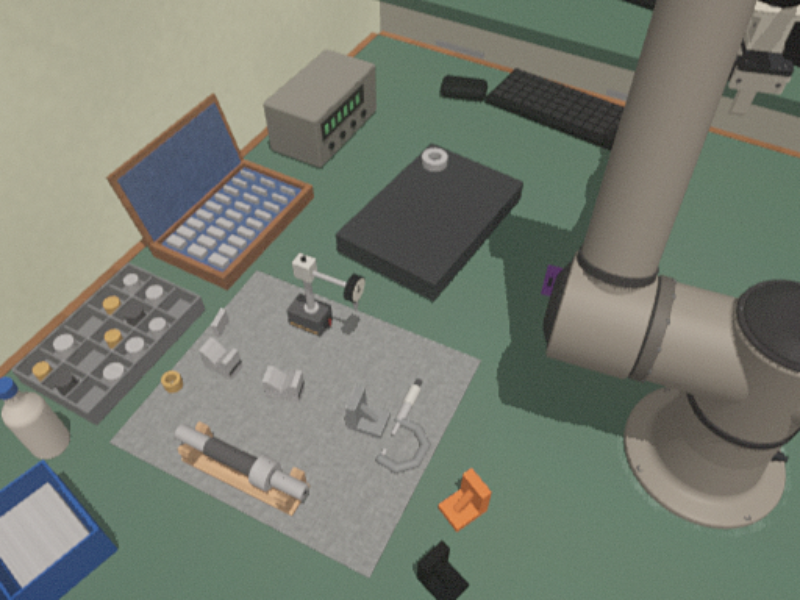

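The scene shot shows the plate at about (320,375), its ring at (272,413), the indicator at (480,290), the V-blocks at (515,280) and (560,310), the shaft in its cradle at (555,240) and the angle plate near (470,245). In the side view the angle plate is at (368,413) and the micrometer at (405,430). Next step is top-down maps from both clouds.

```bash
cat > top.py <<'E'
from h import *
def topmap(Ws,fs,x0,x1,y0,y1,s,fn=None):
    # rows: x decreasing downward ; cols: y decreasing to the right
    H=int((x1-x0)/s);Wd=int((y1-y0)/s); Z=np.full((H,Wd),np.nan);C=np.zeros((H,Wd,3),np.uint8)
    for W,f in zip(Ws,fs):
        p=W.reshape(-1,3);c=f.reshape(-1,3);ok=~np.isnan(p[:,0]);p=p[ok];c=c[ok]
        ok=(p[:,2]<0.2);p=p[ok];c=c[ok]
        o=np.argsort(p[:,2]);p=p[o];c=c[o]
        i=((x1-p[:,0])/s).astype(int);j=((y1-p[:,1])/s).astype(int);k=(i>=0)&(i<H)&(j>=0)&(j<Wd)
        for a,b,z,q in zip(i[k],j[k],p[k,2],c[k]):
            if not Z[a,b]>=z: Z[a,b]=z;C[a,b]=q
    return Z,C
E
python3 - <<'E'
from top import *
D=[np.load(f"{n}0.npz") for n in("scene","side")]
for d in D:
    W=d["W"]; z=W[...,2]
    m=(abs(z-0.05)<0.004)&(W[...,1]<-0.05)&(W[...,0]>0.1)&(d["f"].max(-1)<90)
    m=cv2.morphologyEx(m.astype(np.uint8),cv2.MORPH_OPEN,np.ones((3,3)))
    n,l,st,_=cv2.connectedComponentsWithStats(m);k=1+np.argmax(st[1:,4]);p=W[l==k]
    r=cv2.minAreaRect(p[:,:2].astype(np.float32)*1000);print("plate",r,np.median(p[:,2]),len(p))
    m=(abs(z-0.068)<0.004)&(W[...,1]<-0.05)&(W[...,0]>0.1); p=W[m]; print("ring",len(p),p.min(0),p.max(0))
    m=(W[...,0]>.2)&(W[...,0]<.8)&(abs(W[...,1])<.7);print("table z",np.nanmedian(z[m]))
Z,C=topmap([d["W"] for d in D],[d["f"] for d in D],0.25,0.8,-0.5,0.35,0.002)
zz=np.uint8(np.clip(np.nan_to_num(Z)*1000*1.7,0,255)); im=np.vstack([C,]); 
cv2.imwrite("pics/top0.png",cv2.resize(C,None,fx=1.88,fy=1.88,interpolation=0))
cv2.imwrite("pics/topz0.png",cv2.resize(cv2.applyColorMap(zz,cv2.COLORMAP_JET),None,fx=1.88,fy=1.88,interpolation=0))
E
```

```text
plate ((532.2622680664062, -217.22821044921875), (298.3631896972656, 201.47084045410156), 83.89620971679688) 0.04965667298743602 7016
ring 272 [ 0.55591219 -0.34449764  0.06409189] [ 0.93171005 -0.16920019  0.07175263]
table z 0.0021968563173885534
plate ((531.3322143554688, -213.31280517578125), (300.2972412109375, 199.52337646484375), 84.26134490966797) 0.05084246313352404 5092
ring 597 [ 0.56071985 -0.47767458  0.06404002] [ 1.49711243 -0.05140365  0.07195308]
table z 0.0035378284470021773
```

View pics/top0.png

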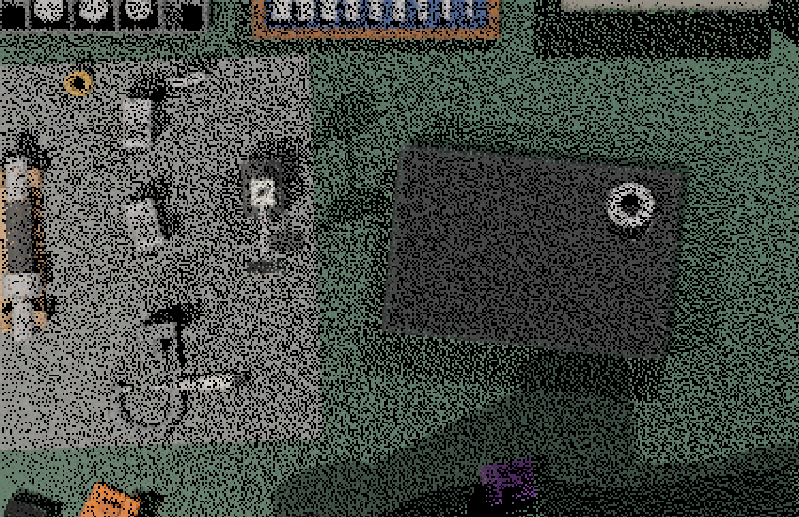

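The top map shows the plate centre near (0.532,-0.215) with yaw about -6°. The V-blocks are at (138,122) and (145,222), the stand at (262,192), the angle plate at (165,335) beside the micrometer, and the shaft at (20,245). Next I'll measure each from its top face.

```bash
cat > meas.py <<'E'
from h import *
def rect(p):
    (cx,cy),(w,h),a=cv2.minAreaRect(p[:,:2].astype(np.float32)*1000)
    if w<h: w,h,a=h,w,a-90
    return np.round([cx,cy,w,h,a],1)   # a = direction of the long side, deg
def sel(W,x0,x1,y0,y1,z0,z1,k=3):
    m=(W[...,0]>x0)&(W[...,0]<x1)&(W[...,1]>y0)&(W[...,1]<y1)&(W[...,2]>z0)&(W[...,2]<z1)
    return m
E
python3 - <<'E'
from meas import *
for n in("scene","side"):
    d=np.load(f"{n}0.npz");W=d["W"];print(n)
    for nm,b in dict(vA=(.62,.73,.165,.235,.042,.05),vB=(.52,.61,.15,.235,.042,.05),ang=(.40,.50,.12,.22,.052,.07),foot=(.40,.50,.12,.22,.012,.018),clamp=(.56,.64,.03,.11,.142,.16),base=(.56,.64,.03,.11,.037,.046),dial=(.48,.56,.03,.11,.1,.155),collar=(.4,.7,.26,.4,.0575,.066),shaft=(.4,.7,.26,.4,.046,.066),ring=(.53,.63,-.36,-.28,.064,.072)).items():
        p=W[sel(W,*b)]
        if len(p)<5: print(nm,len(p));continue
        print(nm,len(p),rect(p),np.round(p.mean(0)*1000,1),"zmed",round(np.median(p[:,2])*1000,1))
from scipy.spatial.transform import Rotation as R
from workcell import readout
s=readout.state();print(R.from_rotvec(s["tool_rot"]).as_matrix().round(3))
I=[]
for n,(u,v,w,h) in dict(side=(195,225,110,90),scene=(250,130,110,90)).items():
    I.append(cv2.resize(np.load(f"{n}0.npz")["f"][v:v+h,u:u+w],(396,324),interpolation=cv2.INTER_CUBIC))
cv2.imwrite("pics/ang0.png",np.hstack(I))
E
```

```text
scene
vA 63 [667.4 204.5  50.9  27.6  -0.8] [666.4 204.7  44.8] zmed 44.8
vB 55 [560.6 196.6  49.2  30.5  15.1] [559.7 195.4  44.5] zmed 44.3
ang 65 [446.5 184.3  41.8  16.3 -78.2] [447.6 183.3  58.9] zmed 59.6
foot 38 [428.7 163.2  72.8  54.2 -89.5] [434.1 176.7  15. ] zmed 14.9
clamp 86 [594.5  71.1  28.7  25.2   3.3] [596.8  68.5 148.1] zmed 148.3
base 211 [599.5  71.5  60.9  42.7   3.2] [604.1  68.2  41. ] zmed 40.7
dial 176 [527.2  70.   55.1  38.7  31. ] [522.6  63.2 134.1] zmed 133.4
collar 33 [496.3 325.9  25.2  19.   -2.6] [498.  325.6  59.7] zmed 59.4
shaft 346 [533.2 329.2 197.3  37.2   7. ] [534.8 324.8  51.8] zmed 51.3
ring 220 [ 582.1 -320.6   46.5   45.6  -37.5] [ 582.8 -321.5   67.4] zmed 67.4
side
vA 121 [670.  205.6  52.   28.4   0.9] [670.3 206.   45.2] zmed 45.1
vB 127 [562.2 197.7  50.7  29.3  16.3] [562.5 198.3  45.2] zmed 45.3
ang 145 [447.4 186.4  40.8  15.3 -80.7] [446.2 187.1  60.7] zmed 61.4
foot 215 [425.5 163.3  86.9  48.3  88.6] [420.7 182.6  15.4] zmed 15.6
clamp 121 [595.5  72.   29.   23.5   8.3] [594.2  74.2 149.3] zmed 149.6
base 279 [601.2  72.6  59.9  41.3   4.3] [599.7  75.2  41.6] zmed 41.6
dial 230 [533.5  68.4  50.5  40.7   3.8] [518.4  71.6 136.1] zmed 135.9
collar 133 [498.2 329.5  27.3  27.1  12.5] [497.5 329.   60.3] zmed 60.2
shaft 1069 [536.4 328.6 197.3  43.6   3.1] [528.8 331.4  52.8] zmed 52.3
ring 132 [ 582.1 -319.2   49.2   45.9  -62.8] [ 582.5 -318.2   68.3] zmed 68.6
[[-0.     0.279 -0.96 ]
 [ 0.001 -0.96  -0.279]
 [-1.    -0.001 -0.   ]]
```

View pics/ang0.png

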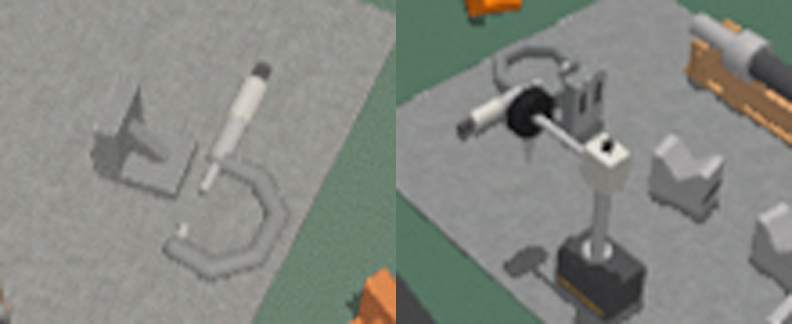

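```bash
cat > plan.py <<'E'
import sys
from h import *
from scipy.spatial.transform import Rotation as Ro
# args: x,y,z,yaw ...  (mm, deg; yaw of the tool's y axis); prints rows for each waypoint
s=readout.state();M=Ro.from_rotvec(s["tool_rot"]).as_matrix();p=np.array(s["tcp_pos"])
yaw=np.degrees(np.arctan2(M[1,1],M[0,1]))
print("t",round(s["time_s"],2),"tcp",(p*1000).round(1),"yaw",yaw.round(2),"tilt",M[:,0].round(3),"F",np.round(s["wrist_force"],1),"op",round(s["opening"],4),"q",np.round(s["q"],2))
for a in sys.argv[1:]:
    v=np.array(a.split(","),float);d=M.T@(v[:3]/1000-p);t=(v[3]-yaw+180)%360-180
    print(a,"->",d.round(4).tolist(),round(-np.radians(t),4))
E
python3 plan.py 668.7,205,200,90
```

```text
t 0.1 tcp [ 146.5 -503.8  202.4] yaw -73.8 tilt [-0.     0.001 -1.   ] F [0.2 0.9 0.2] op 0.092 q [-1.43  0.34  1.52 -0.    1.28 -0.15]
668.7,205,200,90 -> [0.0033, -0.5348, -0.6993] -2.8588
```

Call:
apply_moves(series=[[[-0.03,-0.05,-0.07],-0.12,0.08],[[-0.03,-0.1,-0.13],-0.24,0.08],[[-0.03,-0.15,-0.18],-0.36,0.08],[[-0.03,-0.5348,-0.6993],-2.8588,0.08],[[-0.03,-0.5348,-0.6993],-2.8588,0.08],[[-0.03,-0.5348,-0.6993],-2.8588,0.08],[[-0.03,-0.5348,-0.6993],-2.8588,0.08],[[-0.03,-0.5348,-0.6993],-2.8588,0.08],[[-0.03,-0.5348,-0.6993],-2.8588,0.08],[[-0.03,-0.5348,-0.6993],-2.8588,0.08],[[-0.03,-0.5348,-0.6993],-2.8588,0.08],[[-0.03,-0.5348,-0.6993],-2.8588,0.08],[[-0.03,-0.5348,-0.6993],-2.8588,0.08],[[-0.03,-0.5348,-0.6993],-2.8588,0.08],[[-0.03,-0.5348,-0.6993],-2.8588,0.08],[[-0.03,-0.5348,-0.6993],-2.8588,0.08],[[-0.03,-0.5348,-0.6993],-2.8588,0.08],[[-0.03,-0.5348,-0.6993],-2.8588,0.08],[[-0.03,-0.5348,-0.6993],-2.8588,0.08],[[-0.03,-0.5348,-0.6993],-2.8588,0.08]])

```text
time_s: 1.77
tcp_pos: [0.6395, 0.1666, 0.2322]
tool_rot: [0.289, 1.553, -0.288]
wrist_force: [0.9, -0.4, 0.6]
opening: 0.0805
```

```bash
python3 plan.py 668.7,205,200,90
```

```text
t 1.77 tcp [639.5 166.6 232.2] yaw 68.95 tilt [-0.001  0.001 -1.   ] F [ 0.9 -0.4  0.6] op 0.0805 q [ 0.14  0.59  1.05  0.    1.51 -1.07]
668.7,205,200,90 -> [0.0322, 0.0464, 0.0135] -0.3674
```

Call:
apply_moves(series=[[[0.0322,0.0464,0.0135],-0.12,0.06],[[0.0322,0.0464,0.0135],-0.24,0.06],[[0.0322,0.0464,0.0135],-0.3674,0.06],[[0.0322,0.0464,0.0135],-0.3674,0.06],[[0.0322,0.0464,0.0135],-0.3674,0.06],[[0.0322,0.0464,0.0135],-0.3674,0.06]])

```text
time_s: 2.27
tcp_pos: [0.6687, 0.2045, 0.2005]
tool_rot: [0.004, 1.571, -0.002]
wrist_force: [-0.8, 0.1, -0.4]
opening: 0.06
```

```bash
cat > wr.py <<'E'
from meas import *
import sys
c,W=cam("wrist"); cv2.imwrite(f"pics/{sys.argv[1]}.png",c["frame"]); np.savez(sys.argv[1],W=W,f=c["frame"])
E
python3 wr.py w1; python3 - <<'E'
from meas import *
W=np.load("w1.npz")["W"]
for nm,b in dict(vA=(.62,.73,.165,.235,.042,.05),vB=(.52,.61,.15,.235,.042,.05)).items():
    p=W[sel(W,*b)]
    if len(p)>5: print(nm,len(p),rect(p),p.mean(0)*1000)
E
python3 plan.py 668.7,205,60,90 668.7,205,8,90
```

```text
vA 464 [6.686e+02 2.048e+02 4.970e+01 2.730e+01 4.000e-01] [668.41580833 204.73167702  43.44071222]
vB 604 [560.6 196.9  50.   27.8  17.2] [559.60841576 196.77956899  43.62730622]
t 2.32 tcp [668.8 204.4 200.9] yaw 89.79 tilt [-0.     0.001 -1.   ] F [-1.4  0.7 -0.1] op 0.0601 q [ 0.19  0.68  0.96  0.    1.5  -1.38]
668.7,205,60,90 -> [0.1409, 0.0004, -0.0001] -0.0037
668.7,205,8,90 -> [0.1929, 0.0003, -0.0001] -0.0037
```

View pics/w1.png

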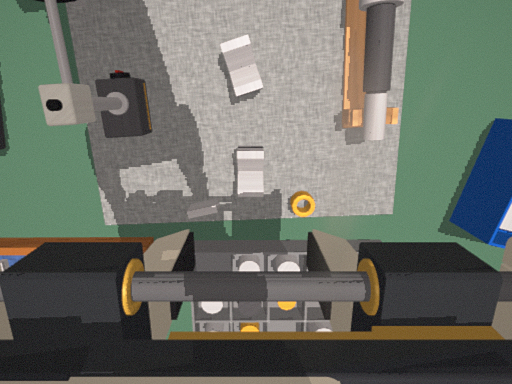

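The wrist view shows vA at (250,170), the vB block at (242,65) and the shaft at (378,60). The measurement agrees with the other cameras to within 1 mm, so I'll descend and grip.

Call:
apply_moves(series=[[[0.04,0.0003,0],-0.0037,0.06],[[0.08,0.0003,0],-0.0037,0.06],[[0.12,0.0003,0],-0.0037,0.06],[[0.15,0.0003,0],-0.0037,0.06],[[0.175,0.0003,0],-0.0037,0.06],[[0.187,0.0003,0],-0.0037,0.06],[[0.1929,0.0003,0],-0.0037,0.06],[[0.1929,0.0003,0],-0.0037,0.06],[[0.1929,0.0003,0],-0.0037,0.0],[[0.1929,0.0003,0],-0.0037,0.0],[[0.1929,0.0003,0],-0.0037,0.0],[[0.1929,0.0003,0],-0.0037,0.0],[[0.1929,0.0003,0],-0.0037,0.0],[[0.1929,0.0003,0],-0.0037,0.0],[[0.1929,0.0003,0],-0.0037,0.0],[[0.1929,0.0003,0],-0.0037,0.0]], force=40)

```text
time_s: 3.65
tcp_pos: [0.6691, 0.2048, 0.0086]
tool_rot: [0.001, 1.57, 0.001]
wrist_force: [-0.5, -0.7, 5.0]
opening: 0.0252
```

```bash
python3 plan.py 668.7,205,210,90 503.4,-150,210,84.1 503.4,-150,60,84.1
```

```text
t 3.65 tcp [669.1 204.8   8.6] yaw 89.99 tilt [ 0.001  0.001 -1.   ] F [-0.5 -0.7  5. ] op 0.0252 q [ 0.19  0.84  1.2   0.    1.11 -1.38]
668.7,205,210,90 -> [-0.2014, 0.0004, -0.0003] -0.0001
503.4,-150,210,84.1 -> [-0.202, -0.3546, -0.1655] 0.1029
503.4,-150,60,84.1 -> [-0.052, -0.3547, -0.1657] 0.1029
```

Call:
apply_moves(series=[[[-0.01,0,0],0,0],[[-0.03,0,0],0,0],[[-0.06,0,0],0,0],[[-0.1,0,0],0,0],[[-0.14,0,0],0,0],[[-0.18,0,0],0,0],[[-0.202,0,0],0,0],[[-0.202,-0.03,-0.014],0.05,0],[[-0.202,-0.065,-0.03],0.1029,0],[[-0.202,-0.1,-0.047],0.1029,0],[[-0.202,-0.135,-0.063],0.1029,0],[[-0.202,-0.17,-0.079],0.1029,0],[[-0.202,-0.205,-0.096],0.1029,0],[[-0.202,-0.24,-0.112],0.1029,0],[[-0.202,-0.275,-0.128],0.1029,0],[[-0.202,-0.31,-0.145],0.1029,0],[[-0.202,-0.335,-0.156],0.1029,0],[[-0.202,-0.3546,-0.1655],0.1029,0],[[-0.202,-0.3546,-0.1655],0.1029,0]])

```text
time_s: 5.23
tcp_pos: [0.5015, -0.1533, 0.2102]
tool_rot: [0.084, 1.57, -0.084]
wrist_force: [0.5, -0.7, -2.7]
opening: 0.0251
```

```bash
python3 wr.py w2; python3 - <<'E'
from meas import *
W=np.load("w2.npz")["W"]
s=readout.state();x,y,z=s["tcp_pos"]
p=W[sel(W,x-.05,x+.05,y-.05,y+.05,z-.02,z+.06)];print("held",len(p),p.mean(0)*1000,np.nanmin(p,0),np.nanmax(p,0))
# plate
q=W[sel(W,.38,.7,-.4,0,.045,.055)];print(len(q),rect(q),np.median(q[:,2]))
E
python3 plan.py 503.4,-150,70,84.1 503.4,-150,56.6,84.1
```

```text
held 6277 [ 490.66337511 -151.63972931  240.23440893] [ 0.47427144 -0.18040548  0.20238724] [ 0.52761806 -0.12276707  0.27018618]
32269 [ 520.3 -215.3  300.   178.7   84.5] 0.04862607913872926
t 5.28 tcp [ 502.4 -151.4  210.2] yaw 83.91 tilt [ 0.     0.001 -1.   ] F [-0.3  0.7 -2.6] op 0.0255 q [-0.44  0.34  1.51  0.    1.29 -1.9 ]
503.4,-150,70,84.1 -> [0.1402, 0.0013, 0.0008] -0.0034
503.4,-150,56.6,84.1 -> [0.1536, 0.0013, 0.0008] -0.0034
```

View pics/w2.png

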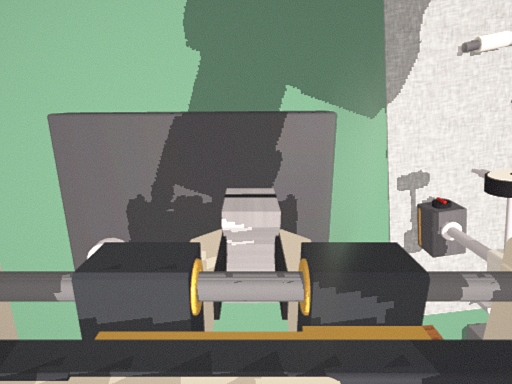

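Call:
apply_moves(series=[[[0.04,0.0013,0.0008],-0.0034,0],[[0.08,0.0013,0.0008],-0.0034,0],[[0.11,0.0013,0.0008],-0.0034,0],[[0.13,0.0013,0.0008],-0.0034,0],[[0.142,0.0013,0.0008],-0.0034,0],[[0.15,0.0013,0.0008],-0.0034,0],[[0.1535,0.0013,0.0008],-0.0034,0],[[0.1545,0.0013,0.0008],-0.0034,0],[[0.155,0.0013,0.0008],-0.0034,0],[[0.155,0.0013,0.0008],-0.0034,0]])

```text
time_s: 6.12
tcp_pos: [0.5041, -0.1501, 0.056]
tool_rot: [0.081, 1.567, -0.08]
wrist_force: [-0.3, 0.1, -2.3]
opening: 0.0254
```

```bash
python3 plan.py 503.4,-150,55,84.1
```

```text
t 6.12 tcp [ 504.1 -150.1   56. ] yaw 84.11 tilt [ 0.002  0.001 -1.   ] F [-0.3  0.1 -2.3] op 0.0254 q [-0.44  0.51  1.71  0.    0.92 -1.91]
503.4,-150,55,84.1 -> [0.001, 0.0, -0.0008] 0.0002
```

Call:
apply_moves(series=[[[0.0008,0,-0.0005],0,0],[[0.0013,0,-0.0005],0,0],[[0.0013,0,-0.0005],0,0],[[0.0013,0,-0.0005],0,0]])

```text
time_s: 6.45
tcp_pos: [0.5043, -0.1504, 0.0555]
tool_rot: [0.081, 1.565, -0.081]
wrist_force: [-0.3, 0.6, 2.3]
opening: 0.0257
```

Call:
apply_moves(series=[[[0,0,0],0,0.03],[[0,0,0],0,0.035],[[0,0,0],0,0.05],[[0,0,0],0,0.05],[[-0.01,0,0],0,0.05],[[-0.03,0,0],0,0.05],[[-0.06,0,0],0,0.06],[[-0.1,0,0],0,0.06],[[-0.14,0,0],0,0.06],[[-0.16,0,0],0,0.06],[[-0.16,0,0],0,0.06]])

```text
time_s: 7.37
tcp_pos: [0.5061, -0.1514, 0.2218]
tool_rot: [0.077, 1.555, -0.084]
wrist_force: [-0.7, -0.5, 0.9]
opening: 0.06
```

```bash
python3 plan.py 561.3,197,210,106 561.3,197,8,106
```

```text
t 7.37 tcp [ 506.1 -151.4  221.8] yaw 84.11 tilt [ 0.014 -0.005 -1.   ] F [-0.7 -0.5  0.9] op 0.06 q [-0.44  0.32  1.5   0.    1.31 -1.91]
561.3,197,210,106 -> [0.0109, 0.3523, 0.019] -0.382
561.3,197,8,106 -> [0.2129, 0.353, 0.0162] -0.382
```

Call:
apply_moves(series=[[[0.0109,0.04,0.002],-0.1,0.06],[[0.0109,0.08,0.004],-0.2,0.06],[[0.0109,0.12,0.006],-0.3,0.06],[[0.0109,0.16,0.008],-0.382,0.06],[[0.0109,0.2,0.01],-0.382,0.06],[[0.0109,0.24,0.012],-0.382,0.06],[[0.0109,0.28,0.015],-0.382,0.06],[[0.0109,0.32,0.017],-0.382,0.06],[[0.0109,0.345,0.0185],-0.382,0.06],[[0.0109,0.3523,0.019],-0.382,0.06],[[0.0109,0.3523,0.019],-0.382,0.06],[[0.0109,0.3523,0.019],-0.382,0.06]])

```text
time_s: 8.37
tcp_pos: [0.5609, 0.1963, 0.2096]
tool_rot: [-0.225, 1.548, 0.214]
wrist_force: [-0.7, -1.5, 1.5]
opening: 0.0602
```

```bash
python3 plan.py 561.3,197,210,106 561.3,197,8,106
```

```text
t 8.37 tcp [560.9 196.3 209.6] yaw 106.02 tilt [ 0.012 -0.006 -1.   ] F [-0.7 -1.5  1.5] op 0.0602 q [ 0.21  0.46  1.32 -0.01  1.35 -1.64]
561.3,197,210,106 -> [-0.0004, 0.0005, 0.0006] 0.0004
561.3,197,8,106 -> [0.2015, 0.0023, -0.0015] 0.0004
```

Call:
apply_moves(series=[[[0.02,0,0],0,0.06],[[0.06,0,0],0,0.06],[[0.1,0,0],0,0.06],[[0.12,0,0],0,0.06],[[0.12,0,0],0,0.06]])

```text
time_s: 8.78
tcp_pos: [0.559, 0.1927, 0.0846]
tool_rot: [-0.224, 1.558, 0.211]
wrist_force: [-0.7, -0.1, -0.7]
opening: 0.0599
```

```bash
python3 plan.py 561.3,197,8,106
```

```text
t 8.78 tcp [559.  192.7  84.6] yaw 105.88 tilt [ 0.002 -0.008 -1.   ] F [-0.7 -0.1 -0.7] op 0.0599 q [ 0.21  0.57  1.49 -0.01  1.07 -1.64]
561.3,197,8,106 -> [0.0766, 0.0041, 0.0034] -0.0021
```

Call:
apply_moves(series=[[[0.02,0.0041,0.0034],-0.002,0.06],[[0.045,0.0041,0.0034],-0.002,0.06],[[0.063,0.0041,0.0034],-0.002,0.06],[[0.073,0.0041,0.0034],-0.002,0.06],[[0.0766,0.0041,0.0034],-0.002,0.06],[[0.0766,0.0041,0.0034],-0.002,0.06],[[0.0766,0.0041,0.0034],-0.002,0],[[0.0766,0.0041,0.0034],-0.002,0],[[0.0766,0.0041,0.0034],-0.002,0],[[0.0766,0.0041,0.0034],-0.002,0],[[0.0766,0.0041,0.0034],-0.002,0],[[0.0766,0.0041,0.0034],-0.002,0],[[0.0766,0.0041,0.0034],-0.002,0],[[0.0766,0.0041,0.0034],-0.002,0]])

```text
time_s: 9.95
tcp_pos: [0.5616, 0.1969, 0.0084]
tool_rot: [-0.226, 1.558, 0.212]
wrist_force: [-1.2, -1.1, 3.6]
opening: 0.0257
```

```bash
python3 plan.py 561.3,197,210,106 488.0,-299.2,210,84.1
```

```text
t 9.95 tcp [561.6 196.9   8.4] yaw 106.0 tilt [ 0.003 -0.008 -1.   ] F [-1.2 -1.1  3.6] op 0.0257 q [ 0.21  0.68  1.55 -0.01  0.92 -1.63]
561.3,197,210,106 -> [-0.2016, -0.0016, -0.0001] 0.0
488.0,-299.2,210,84.1 -> [-0.1978, -0.4584, -0.2073] 0.3822
```

Call:
apply_moves(series=[[[-0.01,0,0],0,0],[[-0.04,0,0],0,0],[[-0.08,0,0],0,0],[[-0.12,0,0],0,0],[[-0.16,0,0],0,0],[[-0.1978,-0.015,-0.007],0,0],[[-0.1978,-0.045,-0.02],0.08,0],[[-0.1978,-0.08,-0.036],0.17,0],[[-0.1978,-0.115,-0.052],0.26,0],[[-0.1978,-0.15,-0.068],0.35,0],[[-0.1978,-0.185,-0.084],0.3822,0],[[-0.1978,-0.22,-0.1],0.3822,0],[[-0.1978,-0.255,-0.115],0.3822,0],[[-0.1978,-0.29,-0.131],0.3822,0],[[-0.1978,-0.325,-0.147],0.3822,0],[[-0.1978,-0.36,-0.163],0.3822,0],[[-0.1978,-0.395,-0.179],0.3822,0],[[-0.1978,-0.43,-0.195],0.3822,0],[[-0.1978,-0.45,-0.2035],0.3822,0],[[-0.1978,-0.4584,-0.2073],0.3822,0]])

```text
time_s: 11.62
tcp_pos: [0.4868, -0.3023, 0.2098]
tool_rot: [0.077, 1.566, -0.09]
wrist_force: [-0.2, -0.1, -2.9]
opening: 0.0254
```

```bash
python3 - <<'E'
from meas import *
for n in("scene","side"):
    c,W=cam(n);p=W[sel(W,.45,.56,-.21,-.09,.0875,.097)];print(n,len(p),rect(p) if len(p)>5 else 0,np.median(p[:,2]))
E
python3 plan.py 488.0,-299.2,58,84.1
```

```text
scene 86 [ 503.3 -150.1   52.    28.4   -6.6] 0.09108132661211797
side 102 [ 505.5 -148.9   52.2   31.1   -6.5] 0.09167942497242781
t 11.72 tcp [ 487.4 -300.1  209.6] yaw 83.96 tilt [ 0.002 -0.007 -1.   ] F [-0.  1. -3.] op 0.0255 q [-0.68  0.42  1.38 -0.    1.33 -2.15]
488.0,-299.2,58,84.1 -> [0.1516, 0.002, 0.0001] -0.0024
```

Call:
apply_moves(series=[[[0.04,0.002,-0.0005],-0.0024,0],[[0.08,0.002,-0.0005],-0.0024,0],[[0.11,0.002,-0.0005],-0.0024,0],[[0.13,0.002,-0.0005],-0.0024,0],[[0.142,0.002,-0.0005],-0.0024,0],[[0.15,0.002,-0.0005],-0.0024,0],[[0.153,0.002,-0.0005],-0.0024,0],[[0.1545,0.002,-0.0005],-0.0024,0],[[0.1548,0.002,-0.0005],-0.0024,0],[[0.1548,0.002,-0.0005],-0.0024,0],[[0.1548,0.002,-0.0005],-0.0024,0]])

```text
time_s: 12.63
tcp_pos: [0.488, -0.2995, 0.0558]
tool_rot: [0.074, 1.565, -0.087]
wrist_force: [0.5, 0.4, -2.5]
opening: 0.025
```

```bash
python3 plan.py 488.5,-299.2,54.5,84.1
```

```text
t 12.63 tcp [ 488.  -299.5   55.8] yaw 84.11 tilt [ 0.004 -0.008 -1.   ] F [ 0.5  0.4 -2.5] op 0.025 q [-0.68  0.58  1.59 -0.01  0.97 -2.15]
488.5,-299.2,54.5,84.1 -> [0.0013, 0.0004, 0.0004] 0.0001
```

Call:
apply_moves(series=[[[0.0006,0.0004,-0.0003],0,0],[[0.0012,0.0004,-0.0003],0,0],[[0.0012,0.0004,-0.0003],0,0],[[0.0012,0.0004,-0.0003],0,0.03],[[0.0012,0.0004,-0.0003],0,0.035],[[0.0012,0.0004,-0.0003],0,0.05],[[0.0012,0.0004,-0.0003],0,0.05],[[-0.01,0,0],0,0.05],[[-0.03,0,0],0,0.05],[[-0.06,0,0],0,0.06],[[-0.1,0,0],0,0.06],[[-0.13,0,0],0,0.06],[[-0.15,0,0],0,0.06],[[-0.16,0,0],0,0.06],[[-0.16,0,0],0,0.06],[[-0.16,0,0],0,0.06],[[-0.16,0,0],0,0.06]])

```text
time_s: 14.05
tcp_pos: [0.4866, -0.2976, 0.2137]
tool_rot: [0.076, 1.568, -0.086]
wrist_force: [0.0, 0.1, -0.0]
opening: 0.0597
```

```bash
python3 plan.py 535,329,210,95
```

```text
t 14.05 tcp [ 486.6 -297.6  213.7] yaw 84.1 tilt [ 0.001 -0.006 -1.   ] F [ 0.   0.1 -0. ] op 0.0597 q [-0.68  0.42  1.38 -0.    1.34 -2.15]
535,329,210,95 -> [-0.0001, 0.6282, -0.0163] -0.1902
```

Call:
apply_moves(series=[[[0,0.03,0],-0.05,0.06],[[0,0.07,-0.002],-0.1,0.06],[[0,0.11,-0.003],-0.15,0.06],[[0,0.15,-0.004],-0.19,0.06],[[0,0.19,-0.005],-0.19,0.06],[[0,0.23,-0.006],-0.19,0.06],[[0,0.27,-0.007],-0.19,0.06],[[0,0.31,-0.008],-0.19,0.06],[[0,0.35,-0.009],-0.19,0.06],[[0,0.39,-0.01],-0.19,0.06],[[0,0.43,-0.011],-0.19,0.06],[[0,0.47,-0.012],-0.19,0.06],[[0,0.51,-0.013],-0.19,0.06],[[0,0.55,-0.014],-0.19,0.06],[[0,0.585,-0.015],-0.19,0.06],[[0,0.61,-0.016],-0.19,0.06],[[0,0.6282,-0.0163],-0.19,0.06],[[0,0.6282,-0.0163],-0.19,0.06],[[0,0.6282,-0.0163],-0.19,0.06],[[0,0.6282,-0.0163],-0.19,0.06]])

```text
time_s: 15.72
tcp_pos: [0.5345, 0.328, 0.2084]
tool_rot: [-0.074, 1.571, 0.062]
wrist_force: [-0.4, 0.8, -0.4]
opening: 0.0599
```

```bash
python3 wr.py w3; python3 - <<'E'
from meas import *
for n in("wrist","side","scene"):
    c,W=cam(n)
    p=W[sel(W,.4,.7,.26,.4,.05,.066)]
    q=p[p[:,2]>.0575]; print(n,"collar",len(q),rect(q),q.mean(0))
    for lab,zlo,xr in (("jA",.050,(.435,.48)),("body",.0515,(.515,.59)),("jB",.050,(.59,.64))):
        m=p[(p[:,0]>xr[0])&(p[:,0]<xr[1])&(p[:,2]>zlo)]
        if len(m)>5: print(lab,len(m),m.mean(0)*1000)
    a=W[sel(W,.4,.7,.26,.4,.035,.066)];print("xrange",a[:,0].min(),a[:,0].max())
    if n!="wrist":
        v=W[sel(W,.43,.54,-.37,-.23,.0875,.097)];print("V2",rect(v)if len(v)>5 else 0);v=W[sel(W,.45,.56,-.21,-.09,.0875,.097)];print("V1",rect(v)if len(v)>5 else 0)
E
python3 plan.py
```

```text
wrist collar 357 [496.5 327.2  23.9  18.7  -0.6] [0.49614565 0.32725571 0.05886883]
jA 216 [457.66977618 325.5201735   50.62984614]
body 426 [547.83452975 329.57055737  52.25986904]
jB 106 [608.65009347 332.29151616  50.48108509]
xrange 0.43649181510011 0.6326332099826325
side collar 131 [526.1 330.5  81.5  29.5   2. ] [0.49794975 0.32879069 0.0603817 ]
jA 126 [458.74792427 326.8128581   52.09841707]
body 247 [550.5841877  331.20634696  53.76161428]
jB 119 [611.67662392 333.38562781  51.94866938]
xrange 0.436346008502815 0.6338655339837282
V2 [ 488.7 -296.5   50.8   29.1   -5.7]
V1 [ 505.2 -148.7   50.8   31.2   -6.7]
scene collar 35 [496.4 322.2  28.9  25.7  88.8] [0.49684982 0.32504682 0.0599676 ]
jA 27 [458.78341278 323.95097789  51.71023584]
body 64 [551.19405299 328.2725806   53.26385356]
jB 34 [611.29043865 331.15009274  51.42166088]
xrange 0.434831589423915 0.6333174949293431
V2 [ 487.2 -298.9   53.2   28.1   -4.6]
V1 [ 503.7 -150.1   55.    28.9   -7.8]
t 15.92 tcp [535.2 327.8 209.9] yaw 94.9 tilt [ 0.001 -0.006 -1.   ] F [ 0.   0.  -0.1] op 0.0599 q [ 0.43  0.53  1.2  -0.01  1.41 -1.22]
```

View pics/w3.png

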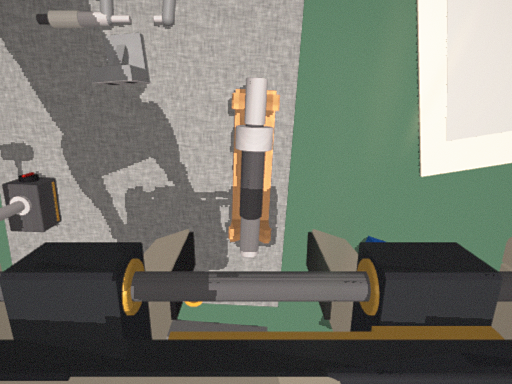

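The wrist view shows the shaft from (256,80) to (250,250) with its collar at (253,138), and the angle plate at (130,60). The centre line gives yaw 2.55° and a grip point of (535,329).

```bash
python3 plan.py 535,329,22,92.55
```

```text
t 15.92 tcp [535.2 327.8 209.9] yaw 94.9 tilt [ 0.001 -0.006 -1.   ] F [ 0.   0.  -0.1] op 0.0599 q [ 0.43  0.53  1.2  -0.01  1.41 -1.22]
535,329,22,92.55 -> [0.1879, 0.0024, -0.0001] 0.0411
```

Call:
apply_moves(series=[[[0.03,0.0024,0],0.0411,0.06],[[0.07,0.0024,0],0.0411,0.06],[[0.11,0.0024,0],0.0411,0.06],[[0.145,0.0024,0],0.0411,0.06],[[0.17,0.0024,0],0.0411,0.06],[[0.183,0.0024,0],0.0411,0.06],[[0.1879,0.0024,0],0.0411,0.06],[[0.1879,0.0024,0],0.0411,0.06],[[0.1879,0.0024,0],0.0411,0],[[0.1879,0.0024,0],0.0411,0],[[0.1879,0.0024,0],0.0411,0],[[0.1879,0.0024,0],0.0411,0],[[0.1879,0.0024,0],0.0411,0],[[0.1879,0.0024,0],0.0411,0],[[0.1879,0.0024,0],0.0411,0],[[0.1879,0.0024,0],0.0411,0]], force=60)

```text
time_s: 17.25
tcp_pos: [0.5353, 0.3287, 0.0223]
tool_rot: [-0.04, 1.569, 0.03]
wrist_force: [-0.5, -1.7, 2.8]
opening: 0.0203
```

```bash
python3 plan.py 535,329,220,92.55 496.2,-224.5,220,-5.9
```

```text
t 17.25 tcp [535.3 328.7  22.3] yaw 92.56 tilt [ 0.001 -0.007 -1.   ] F [-0.5 -1.7  2.8] op 0.0203 q [ 0.43  0.71  1.43 -0.01  1.01 -1.18]
535,329,220,92.55 -> [-0.1977, -0.0011, -0.0001] 0.0001
496.2,-224.5,220,-5.9 -> [-0.194, -0.5523, -0.0636] 1.7184
```

Call:
apply_moves(series=[[[-0.004,0,0],0,0],[[-0.012,0,0],0,0],[[-0.025,0,0],0,0],[[-0.045,0,0],0,0],[[-0.07,0,0],0,0],[[-0.1,0,0],0,0],[[-0.13,0,0],0,0],[[-0.16,0,0],0,0],[[-0.18,0,0],0,0],[[-0.192,0,0],0,0],[[-0.197,0,0],0,0],[[-0.197,0,0],0,0],[[-0.197,0,0],0,0]])

```text
time_s: 18.33
tcp_pos: [0.5344, 0.3299, 0.2182]
tool_rot: [-0.041, 1.571, 0.029]
wrist_force: [0.2, -0.2, -6.9]
opening: 0.02
```

```bash
python3 - <<'E'
from h import *
c,W=cam("side");cv2.imwrite("pics/s4.png",c["frame"])
E
python3 plan.py 496.2,-224.5,220,-5.9
```

```text
t 18.38 tcp [534.3 329.8 217.6] yaw 92.56 tilt [-0.002 -0.008 -1.   ] F [-0.6 -0.8 -6.5] op 0.02 q [ 0.43  0.53  1.18 -0.01  1.43 -1.18]
496.2,-224.5,220,-5.9 -> [0.0022, -0.552, -0.0628] 1.7184
```

View pics/s4.png

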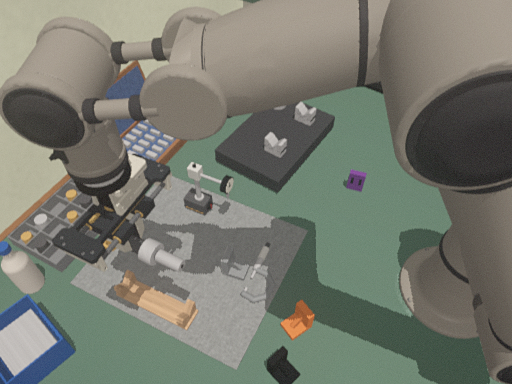

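The shaft is held level at about (150,250), and both V-blocks stand on the plate at (275,145) and (305,113). Now the transfer.

Call:
apply_moves(series=[[[0,-0.01,-0.001],0.03,0],[[0,-0.03,-0.003],0.1,0],[[0,-0.06,-0.006],0.2,0],[[0,-0.095,-0.01],0.3,0],[[0,-0.13,-0.014],0.41,0],[[0,-0.165,-0.018],0.52,0],[[0,-0.2,-0.022],0.63,0],[[0,-0.235,-0.026],0.74,0],[[0,-0.27,-0.03],0.85,0],[[0,-0.305,-0.034],0.96,0],[[0,-0.34,-0.038],1.07,0],[[0,-0.375,-0.042],1.18,0],[[0,-0.41,-0.046],1.29,0],[[0,-0.445,-0.05],1.4,0],[[0,-0.48,-0.054],1.51,0],[[0,-0.515,-0.058],1.61,0],[[0,-0.538,-0.061],1.67,0],[[0,-0.548,-0.0625],1.7,0],[[0,-0.552,-0.0628],1.7184,0],[[0,-0.552,-0.0628],1.7184,0]])

```text
time_s: 20.05
tcp_pos: [0.4954, -0.2248, 0.2214]
tool_rot: [1.28, 1.154, -1.292]
wrist_force: [-0.1, 1.3, -6.0]
opening: 0.0201
```

```bash
python3 - <<'E'
from meas import *
for n in("scene","side"):
    c,W=cam(n); x,y,z=readout.state()["tcp_pos"]; ez=z+.019
    cv2.imwrite(f"pics/{n}5.png",c["frame"]);np.savez(f"{n}5.npz",W=W,f=c["frame"])
    a=W[sel(W,x-.06,x+.06,y+.06,y+.15,ez-.03,ez+.024)];b=W[sel(W,x-.06,x+.06,y-.12,y-.06,ez-.03,ez+.024)]
    print(n,readout.state()["tcp_pos"],len(a),a.max(0) if len(a) else 0,len(b),b.min(0) if len(b) else 0,b.max(0) if len(b) else 0)
    q=a[a[:,2]<ez+.0125];print(q.max(0) if len(q) else 0)
E
python3 plan.py 496.2,-224.5,71.6,-5.9
```

```text
scene [ 0.49573154 -0.22379798  0.2216015 ] 126 [ 0.51628599 -0.12709413  0.24978945] 189 [ 0.47489486 -0.32184076  0.23300748] [ 0.50000129 -0.28389925  0.2533478 ]
[ 0.51628599 -0.12709413  0.24978945]
side [ 0.49592494 -0.2232417   0.22175766] 174 [ 0.5179622  -0.12266299  0.25349162] 34 [ 0.47800864 -0.31943062  0.24093651] [ 0.48647351 -0.28352909  0.25433524]
[ 0.5179622  -0.12266299  0.2531992 ]
t 20.15 tcp [ 495.9 -223.2  221.8] yaw -5.82 tilt [-0.002 -0.007 -1.   ] F [ 0.3  0.2 -6.2] op 0.0198 q [-0.56  0.36  1.44 -0.01  1.34 -0.46]
496.2,-224.5,71.6,-5.9 -> [0.1502, 0.0007, 0.0002] 0.0013
```

Call:
apply_moves(series=[[[0.02,0.0007,0],0.0013,0],[[0.05,0.0007,0],0.0013,0],[[0.08,0.0007,0],0.0013,0],[[0.105,0.0007,0],0.0013,0],[[0.123,0.0007,0],0.0013,0],[[0.135,0.0007,0],0.0013,0],[[0.142,0.0007,0],0.0013,0],[[0.146,0.0007,0],0.0013,0],[[0.148,0.0007,0],0.0013,0],[[0.149,0.0007,0],0.0013,0],[[0.149,0.0007,0],0.0013,0],[[0.149,0.0007,0],0.0013,0]])

```text
time_s: 21.15
tcp_pos: [0.4967, -0.2245, 0.0735]
tool_rot: [1.278, 1.154, -1.289]
wrist_force: [-0.7, 0.6, -5.5]
opening: 0.02
```

```bash
python3 plan.py 496.2,-224.5,71.6,-5.9
```

```text
t 21.15 tcp [ 496.7 -224.5   73.5] yaw -5.89 tilt [-0.001 -0.008 -1.   ] F [-0.7  0.6 -5.5] op 0.02 q [-0.56  0.51  1.64 -0.01  0.98 -0.45]
496.2,-224.5,71.6,-5.9 -> [0.0019, -0.0005, 0.0001] 0.0002
```

Call:
apply_moves(series=[[[0.0007,0,0],0,0],[[0.0013,0,0],0,0],[[0.0018,0,0],0,0],[[0.0018,0,0],0,0],[[0.0018,0,0],0,0]])

```text
time_s: 21.57
tcp_pos: [0.4969, -0.2247, 0.0729]
tool_rot: [1.278, 1.153, -1.288]
wrist_force: [-4.3, 2.9, 6.3]
opening: 0.0204
```

```bash
python3 plan.py 496.2,-224.5,71.6,-5.9; python3 - <<'E'
from h import *
I=[]
for n,(u,v) in dict(scene=(110,140),side=(190,80)).items():
    c,W=cam(n);I.append(cv2.resize(c["frame"][v:v+120,u:u+150],(400,320),interpolation=cv2.INTER_CUBIC))
cv2.imwrite("pics/p6.png",np.hstack(I))
E
```

```text
t 21.57 tcp [ 496.9 -224.7   72.9] yaw -5.89 tilt [-0.    -0.008 -1.   ] F [-4.3  2.9  6.3] op 0.0204 q [-0.56  0.51  1.64 -0.01  0.98 -0.45]
496.2,-224.5,71.6,-5.9 -> [0.0013, -0.0007, -0.0002] 0.0002
```

View pics/p6.png

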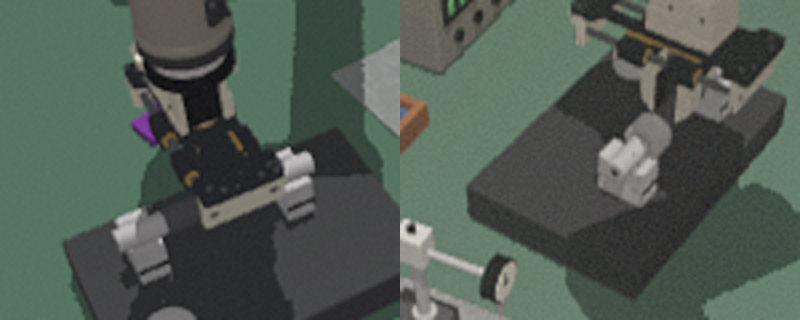

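The shaft is seated in both Vs, at (150,235) and (295,175) in the left crop. Contact is confirmed, so I'll release.

Call:
apply_moves(series=[[[0,0,0],0,0.022],[[0,0,0],0,0.026],[[0,0,0],0,0.03],[[0,0,0],0,0.04],[[0,0,0],0,0.055],[[0,0,0],0,0.055],[[-0.005,0,0],0,0.055],[[-0.02,0,0],0,0.055],[[-0.05,0,0],0,0.055],[[-0.09,0,0],0,0.06],[[-0.12,0,0],0,0.06],[[-0.14,0,0],0,0.06],[[-0.148,0,0],0,0.06],[[-0.148,0,0],0,0.06],[[-0.148,0,0],0,0.06],[[-0.148,0,0],0,0.06]])

```text
time_s: 23.0
tcp_pos: [0.4962, -0.223, 0.2191]
tool_rot: [1.278, 1.156, -1.29]
wrist_force: [0.1, -0.2, -0.3]
opening: 0.06
```

```bash
python3 plan.py 447,185.5,210,100.5 447,185.5,110,100.5
```

```text
t 23.0 tcp [ 496.2 -223.   219.1] yaw -5.89 tilt [-0.003 -0.007 -1.   ] F [ 0.1 -0.2 -0.3] op 0.06 q [-0.56  0.37  1.44 -0.01  1.33 -0.45]
447,185.5,210,100.5 -> [0.0065, -0.0908, -0.4014] -1.8568
447,185.5,110,100.5 -> [0.1065, -0.0906, -0.4021] -1.8568
```

Call:
apply_moves(series=[[[0,-0.007,-0.03],-0.12,0.07],[[0,-0.014,-0.06],-0.24,0.07],[[0,-0.021,-0.095],-0.36,0.07],[[0,-0.03,-0.13],-0.48,0.07],[[0,-0.038,-0.165],-0.6,0.07],[[0,-0.045,-0.2],-0.72,0.07],[[0,-0.052,-0.23],-0.84,0.07],[[0,-0.06,-0.26],-0.96,0.07],[[0,-0.066,-0.29],-1.08,0.07],[[0,-0.072,-0.32],-1.2,0.07],[[0,-0.078,-0.35],-1.32,0.07],[[0,-0.084,-0.375],-1.44,0.07],[[0,-0.088,-0.39],-1.56,0.07],[[0,-0.0908,-0.4014],-1.68,0.07],[[0,-0.0908,-0.4014],-1.8,0.07],[[0,-0.0908,-0.4014],-1.8568,0.07],[[0,-0.0908,-0.4014],-1.8568,0.07],[[0,-0.0908,-0.4014],-1.8568,0.07]])

```text
time_s: 24.5
tcp_pos: [0.4464, 0.1854, 0.2152]
tool_rot: [-0.148, 1.572, 0.137]
wrist_force: [0.2, -0.6, 0.2]
opening: 0.0698
```

```bash
cat > shaft.py <<'E'
from meas import *
for n in("scene","side"):
    c,W=cam(n)
    f=c["frame"]
    P={}
    for nm,b in dict(V1=(.45,.56,-.21,-.09,.082,.0945),V2=(.43,.54,-.37,-.24,.082,.0945)).items(): pass
    S=W[sel(W,.42,.58,-.36,-.08,.096,.118)]
    a=np.array([.1028,.9947]);b=np.array([.9947,-.1028]);c0=np.array([.5318,-.2153])
    d=S[:,:2]-c0;py=d@a*1000;px=d@b*1000;z=S[:,2]*1000
    col=z>106.5
    print(n,"collar py",py[col].min().round(1),py[col].max().round(1),"px",px[col].mean().round(1),"ztop",np.percentile(z,99).round(1))
    for lo,hi in((45,85),(-105,-70)):
        m=(py>lo)&(py<hi)&(z>99); print("  journal",lo,hi,"px",px[m].mean().round(1),"z",np.percentile(z[m],90).round(1))
    m=(z>99);print("  ends",py[m].min().round(1),py[m].max().round(1))
    for nm,b4 in dict(V1=(30,95),V2=(-120,-60)).items():
        Q=W[sel(W,.42,.58,-.36,-.05,.0865,.0955)];e=Q[:,:2]-c0;y=e@a*1000;x=e@b*1000
        k=(y>b4[0])&(y<b4[1])&(abs(x+35)>13);print("  ",nm,"py",y[k].min().round(1),y[k].max().round(1),"px",x[k].min().round(1),x[k].max().round(1))
E
python3 shaft.py
python3 wr.py w7; python3 - <<'E'
from meas import *
W=np.load("w7.npz")["W"]
p=W[sel(W,.40,.50,.13,.23,.052,.066)];print(len(p),rect(p),p.mean(0))
E
python3 plan.py
```

```text
scene collar py 13.5 37.3 px -33.5 ztop 111.2
  journal 45 85 px -33.7 z 102.3
  journal -105 -70 px -34.4 z 102.6
  ends -109.6 84.6
   V1 py 30.6 76.8 px -62.5 -9.2
   V2 py -101.3 -73.5 px -63.8 -9.7
side collar py -54.7 41.8 px -34.4 ztop 111.8
  journal 45 85 px -35.0 z 103.3
  journal -105 -70 px -35.6 z 103.2
  ends -110.1 88.3
   V1 py 32.2 78.2 px -59.4 -7.2
   V2 py -101.4 -70.6 px -60.2 -9.4
549 [446.  184.5  39.9  15.  -81.4] [0.44531354 0.18422575 0.05913675]
t 24.65 tcp [446.8 185.3 216. ] yaw 100.39 tilt [-0.004 -0.007 -1.   ] F [-0.6 -0.3  0.2] op 0.0701 q [ 0.24  0.26  1.6  -0.01  1.28 -1.51]
```

View pics/w7.png

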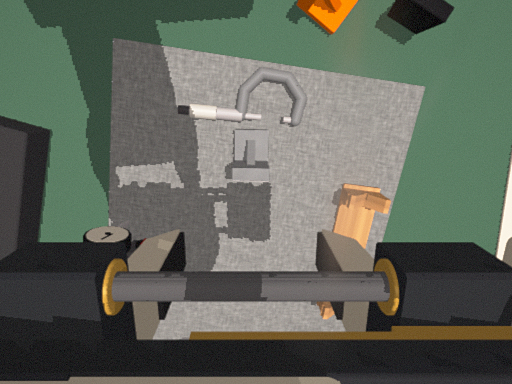

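The wrist view shows the grey angle plate upright at (250,172) with its foot toward the micrometer at (250,117). Shaft checks: collar centre at py 25.4 and left end near py 85.5. V-block centres are at py 62.8 and -87.4, all within 1 mm of plan.

```bash
python3 plan.py 446.6,185,120,99.5 446.6,185,25,99.5
```

```text
t 24.65 tcp [446.8 185.3 216. ] yaw 100.39 tilt [-0.004 -0.007 -1.   ] F [-0.6 -0.3  0.2] op 0.0701 q [ 0.24  0.26  1.6  -0.01  1.28 -1.51]
446.6,185,120,99.5 -> [0.096, 0.0003, 0.0002] 0.0156
446.6,185,25,99.5 -> [0.1909, 0.0009, 0.0007] 0.0156
```

Call:
apply_moves(series=[[[0.03,0.0003,0.0002],0.0156,0.065],[[0.065,0.0003,0.0002],0.0156,0.065],[[0.1,0.0003,0.0002],0.0156,0.065],[[0.13,0.0006,0.0005],0.0156,0.065],[[0.155,0.0009,0.0007],0.0156,0.065],[[0.175,0.0009,0.0007],0.0156,0.065],[[0.187,0.0009,0.0007],0.0156,0.065],[[0.1909,0.0009,0.0007],0.0156,0.065],[[0.1909,0.0009,0.0007],0.0156,0.065],[[0.1909,0.0009,0.0007],0.0156,0],[[0.1909,0.0009,0.0007],0.0156,0],[[0.1909,0.0009,0.0007],0.0156,0],[[0.1909,0.0009,0.0007],0.0156,0],[[0.1909,0.0009,0.0007],0.0156,0],[[0.1909,0.0009,0.0007],0.0156,0],[[0.1909,0.0009,0.0007],0.0156,0],[[0.1909,0.0009,0.0007],0.0156,0]], force=40)

```text
time_s: 26.07
tcp_pos: [0.4472, 0.185, 0.0257]
tool_rot: [-0.135, 1.57, 0.125]
wrist_force: [0.3, -1.8, 5.7]
opening: 0.0395
```

```bash
python3 plan.py 446.6,185,235,99.5 507.8,-113.8,235,-5.9
```

```text
t 26.07 tcp [447.2 185.   25.7] yaw 99.5 tilt [-0.002 -0.007 -1.   ] F [ 0.3 -1.8  5.7] op 0.0395 q [ 0.24  0.5   1.85 -0.01  0.8  -1.49]
446.6,185,235,99.5 -> [-0.2093, -0.0012, -0.0014] -0.0001
507.8,-113.8,235,-5.9 -> [-0.2074, -0.306, 0.0097] 1.8395
```

Call:
apply_moves(series=[[[-0.005,0,0],0,0],[[-0.02,0,0],0,0],[[-0.05,0,0],0,0],[[-0.085,0,0],0,0],[[-0.12,0,0],0,0],[[-0.155,0,0],0,0],[[-0.185,0,0],0,0],[[-0.2074,-0.005,0],0.05,0],[[-0.2074,-0.02,0.001],0.15,0],[[-0.2074,-0.045,0.002],0.27,0],[[-0.2074,-0.07,0.003],0.39,0],[[-0.2074,-0.095,0.004],0.51,0],[[-0.2074,-0.12,0.004],0.63,0],[[-0.2074,-0.145,0.005],0.75,0],[[-0.2074,-0.17,0.006],0.87,0],[[-0.2074,-0.195,0.007],0.98,0],[[-0.2074,-0.215,0.007],1.08,0],[[-0.2074,-0.225,0.007],1.14,0],[[-0.2074,-0.23,0.007],1.17,0],[[-0.2074,-0.23,0.007],1.17,0]])

```text
time_s: 27.73
tcp_pos: [0.4922, -0.0399, 0.2339]
tool_rot: [0.778, 1.425, -0.79]
wrist_force: [-0.1, -0.3, -3.7]
opening: 0.0393
```

```bash
python3 plan.py 507.8,-113.8,235,-5.9
```

```text
t 27.73 tcp [492.2 -39.9 233.9] yaw 32.36 tilt [-0.004 -0.006 -1.   ] F [-0.1 -0.3 -3.7] op 0.0393 q [-0.23  0.26  1.55 -0.01  1.33 -0.79]
507.8,-113.8,235,-5.9 -> [-0.0007, -0.0264, 0.0708] 0.6679
```

Call:
apply_moves(series=[[[0,-0.004,0.011],0.1,0],[[0,-0.009,0.025],0.22,0],[[0,-0.015,0.04],0.34,0],[[0,-0.02,0.055],0.46,0],[[0,-0.024,0.065],0.57,0],[[0,-0.0264,0.0708],0.64,0],[[0,-0.0264,0.0708],0.6679,0],[[0,-0.0264,0.0708],0.6679,0],[[0,-0.0264,0.0708],0.6679,0],[[0,-0.0264,0.0708],0.6679,0]])

```text
time_s: 28.57
tcp_pos: [0.5076, -0.1129, 0.2342]
tool_rot: [1.276, 1.159, -1.289]
wrist_force: [0.4, -1.0, -4.4]
opening: 0.0395
```

```bash
python3 plan.py 507.8,-113.8,74,-5.9;  python3 - <<'E'
from meas import *
x,y,z=readout.state()["tcp_pos"]
for n in("scene","side"):
    c,W=cam(n);cv2.imwrite(f"pics/{n}8.png",c["frame"])
    p=W[sel(W,x-.024,x+.024,y-.03,y+.06,z-.025,z-.006)]
    a=np.array([.1028,.9947]);c0=np.array([.5318,-.2153]);py=(p[:,:2]-c0)@a*1000
    print(n,len(p),(np.array([x,y])-c0)@a*1000,py.min(),py.max())
E
```

```text
t 28.57 tcp [ 507.6 -112.9  234.2] yaw -5.74 tilt [-0.005 -0.006 -1.   ] F [ 0.4 -1.  -4.4] op 0.0395 q [-0.36  0.31  1.48 -0.01  1.35 -0.26]
507.8,-113.8,74,-5.9 -> [0.1602, 0.0009, -0.0001] 0.0027
scene 206 99.37083899417424 92.49522486827856 144.8658886408505
side 272 99.37083899417424 92.4655058533238 145.88851072000594
```

View pics/side8.png

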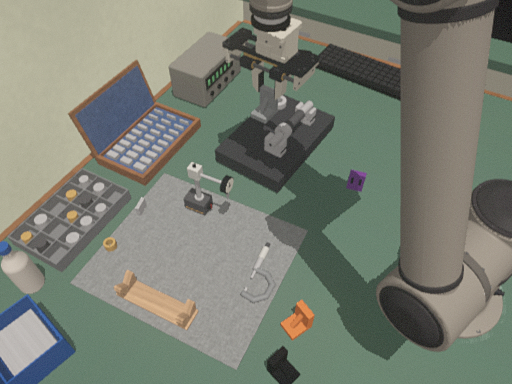

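The side view shows the angle plate held at about (265,105) above the plate's left part, face to the shaft, with shaft and micrometer undisturbed. Lowering.

Call:
apply_moves(series=[[[0.025,0.0009,0],0.0027,0],[[0.055,0.0009,0],0.0027,0],[[0.085,0.0009,0],0.0027,0],[[0.115,0.0009,0],0.0027,0],[[0.135,0.0009,0],0.0027,0],[[0.15,0.0009,0],0.0027,0],[[0.157,0.0009,0],0.0027,0],[[0.1595,0.0009,0],0.0027,0],[[0.1605,0.0009,0],0.0027,0],[[0.161,0.0009,0],0.0027,0],[[0.161,0.0009,0],0.0027,0],[[0.161,0.0009,0],0.0027,0]])

```text
time_s: 29.67
tcp_pos: [0.5085, -0.1145, 0.0743]
tool_rot: [1.279, 1.155, -1.29]
wrist_force: [0.9, 0.4, -4.5]
opening: 0.0398
```

```bash
python3 plan.py 507.8,-113.8,72.5,-5.9
```

```text
t 29.67 tcp [ 508.5 -114.5   74.3] yaw -5.94 tilt [-0.003 -0.007 -1.   ] F [ 0.9  0.4 -4.5] op 0.0398 q [-0.36  0.48  1.71 -0.01  0.96 -0.25]
507.8,-113.8,72.5,-5.9 -> [0.0018, -0.0008, -0.0006] -0.0007
```

Call:
apply_moves(series=[[[0,-0.0008,-0.0006],0,0],[[0.0008,-0.0008,-0.0006],0,0],[[0.0016,-0.0008,-0.0006],0,0],[[0.0022,-0.0008,-0.0006],0,0],[[0.0022,-0.0008,-0.0006],0,0],[[0.0022,-0.0008,-0.0006],0,0]])

```text
time_s: 30.17
tcp_pos: [0.508, -0.1143, 0.0728]
tool_rot: [1.279, 1.154, -1.29]
wrist_force: [-3.0, -2.4, 5.4]
opening: 0.0393
```

```bash
python3 plan.py 507.8,-113.8,72.5,-5.9
```

```text
t 30.17 tcp [ 508.  -114.3   72.8] yaw -5.94 tilt [-0.002 -0.008 -1.   ] F [-3.  -2.4  5.4] op 0.0393 q [-0.36  0.48  1.71 -0.01  0.95 -0.25]
507.8,-113.8,72.5,-5.9 -> [0.0003, -0.0002, -0.0005] -0.0008
```

Call:
apply_moves(series=[[[0,0,0],0,0.041],[[0,0,0],0,0.044],[[0,0,0],0,0.05],[[0,0,0],0,0.062],[[0,0,0],0,0.062],[[0,0,0],0,0.062],[[-0.005,0,0],0,0.062],[[-0.025,0,0],0,0.062],[[-0.06,0,0],0,0.062],[[-0.1,0,0],0,0.062],[[-0.14,0,0],0,0.062],[[-0.18,0,0],0,0.062],[[-0.205,0,0],0,0.062],[[-0.21,0,0],0,0.062],[[-0.21,0,0],0,0.062],[[-0.21,0,0],0,0.062],[[-0.21,0,0],0,0.062]])

```text
time_s: 31.58
tcp_pos: [0.5076, -0.1124, 0.281]
tool_rot: [1.278, 1.157, -1.292]
wrist_force: [-0.1, 0.1, -0.7]
opening: 0.0617
```

```bash
cat > ang.py <<'E'
from meas import *
a=np.array([.1028,.9947]);b=np.array([.9947,-.1028]);c0=np.array([.5318,-.2153])
for n in("scene","side"):
    c,W=cam(n);p=W[sel(W,.46,.56,-.15,-.06,.1035,.113)];r=rect(p);d=r[:2]/1000-c0
    print("angle",n,len(p),r,"px",(d@b*1000).round(1),"py",(d@a*1000).round(1),"z",np.median(p[:,2]).round(4))
E
python3 ang.py; python3 shaft.py; python3 plan.py 595,71.5,285,93.8
```

```text
angle scene 76 [ 509.  -115.2   38.3   38.1  -57. ] px -33.0 py 97.2 z 0.1076
angle side 92 [ 507.8 -125.8   47.6   40.5   88.8] px -33.1 py 86.6 z 0.1081
scene collar py 13.3 106.6 px -34.2 ztop 111.3
  journal 45 85 px -33.1 z 102.5
  journal -105 -70 px -35.0 z 102.9
  ends -109.7 106.6
   V1 py 31.6 94.5 px -62.0 -8.7
   V2 py -101.5 -73.4 px -62.8 -9.7
side collar py -20.4 109.1 px -34.4 ztop 111.7
  journal 45 85 px -34.9 z 103.4
  journal -105 -70 px -34.9 z 104.4
  ends -110.7 109.1
   V1 py 30.2 95.0 px -59.3 -6.5
   V2 py -100.8 -70.5 px -60.0 -8.7
t 31.78 tcp [ 508.  -112.6  281.6] yaw -5.95 tilt [-0.004 -0.007 -1.   ] F [ 1.3  0.  -0. ] op 0.0622 q [-0.36  0.29  1.39 -0.01  1.47 -0.26]
595,71.5,285,93.8 -> [-0.005, 0.0675, -0.1921] -1.7409
```

Call:
apply_moves(series=[[[-0.005,0.006,-0.015],-0.12,0.05],[[-0.005,0.011,-0.03],-0.24,0.05],[[-0.005,0.016,-0.045],-0.36,0.05],[[-0.005,0.021,-0.06],-0.48,0.05],[[-0.005,0.026,-0.075],-0.6,0.05],[[-0.005,0.031,-0.09],-0.72,0.05],[[-0.005,0.036,-0.105],-0.84,0.05],[[-0.005,0.042,-0.12],-0.96,0.05],[[-0.005,0.047,-0.135],-1.08,0.05],[[-0.005,0.052,-0.15],-1.2,0.05],[[-0.005,0.058,-0.165],-1.32,0.05],[[-0.005,0.063,-0.18],-1.44,0.05],[[-0.005,0.0675,-0.1921],-1.56,0.05],[[-0.005,0.0675,-0.1921],-1.67,0.05],[[-0.005,0.0675,-0.1921],-1.7409,0.05],[[-0.005,0.0675,-0.1921],-1.7409,0.05],[[-0.005,0.0675,-0.1921],-1.7409,0.05],[[-0.005,0.0675,-0.1921],-1.7409,0.05]])

```text
time_s: 33.28
tcp_pos: [0.5949, 0.0714, 0.2846]
tool_rot: [-0.055, 1.575, 0.045]
wrist_force: [-0.6, -1.0, -0.2]
opening: 0.0502
```

```bash
python3 wr.py w9; python3 - <<'E'
from meas import *
W=np.load("w9.npz")["W"]
for nm,b in dict(clamp=(.56,.64,.03,.11,.144,.152),base=(.56,.64,.03,.11,.036,.046)).items():
    p=W[sel(W,*b)]
    if len(p)>5: print(nm,len(p),rect(p),p.mean(0))
E
python3 plan.py 595,71.5,180,93.8 595,71.5,114,93.8
```

```text
clamp 550 [595.   70.9  28.3  21.5   3.4] [0.5941093  0.07082061 0.14729652]
base 631 [599.1  70.9  56.6  40.2   3.6] [0.59067517 0.07058875 0.03962214]
t 33.33 tcp [594.9  71.3 284.8] yaw 93.68 tilt [-0.004 -0.007 -1.   ] F [ 0.1 -0.5 -0.1] op 0.0499 q [-0.    0.44  1.15 -0.01  1.56 -1.64]
595,71.5,180,93.8 -> [0.1048, 0.0008, 0.0006] -0.0021
595,71.5,114,93.8 -> [0.1708, 0.0013, 0.0009] -0.0021
```

View pics/w9.png

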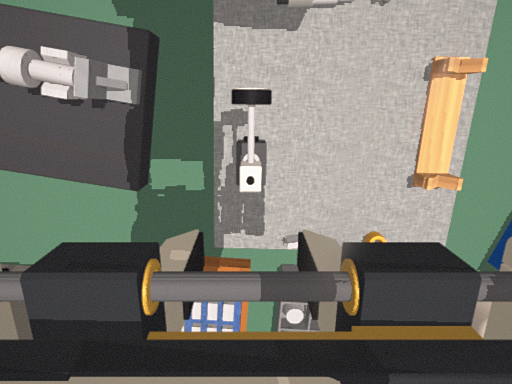

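The wrist view shows the clamp at (250,178), the dial at (251,97), and the angle plate square to the shaft end at (110,82). Gripping the stand.

Call:
apply_moves(series=[[[0.03,0.0003,0.0002],0,0.05],[[0.07,0.0005,0.0004],0.002,0.05],[[0.105,0.0005,0.0006],0.002,0.05],[[0.135,0.0006,0.0008],0.002,0.05],[[0.155,0.0007,0.0009],0.002,0.05],[[0.167,0.0007,0.0009],0.002,0.05],[[0.1708,0.0007,0.0009],0.002,0.05],[[0.1708,0.0007,0.0009],0.002,0.05],[[0.1708,0.0007,0.0009],0.002,0],[[0.1708,0.0007,0.0009],0.002,0],[[0.1708,0.0007,0.0009],0.002,0],[[0.1708,0.0007,0.0009],0.002,0],[[0.1708,0.0007,0.0009],0.002,0],[[0.1708,0.0007,0.0009],0.002,0],[[0.1708,0.0007,0.0009],0.002,0],[[0.1708,0.0007,0.0009],0.002,0]], force=60)

```text
time_s: 34.67
tcp_pos: [0.5954, 0.0708, 0.1147]
tool_rot: [-0.054, 1.574, 0.043]
wrist_force: [-0.7, -1.2, 5.0]
opening: 0.0212
```

```bash
python3 plan.py 595,71.5,290,93.5 579.8,-194.7,290,84.1
```

```text
t 34.67 tcp [595.4  70.8 114.7] yaw 93.56 tilt [-0.003 -0.007 -1.   ] F [-0.7 -1.2  5. ] op 0.0212 q [-0.01  0.56  1.43 -0.01  1.16 -1.64]
595,71.5,290,93.5 -> [-0.1753, -0.0005, -0.001] 0.0011
579.8,-194.7,290,84.1 -> [-0.1734, -0.2652, -0.0327] 0.1651
```

Call:
apply_moves(series=[[[-0.004,0,0],0,0],[[-0.015,0,0],0,0],[[-0.035,0,0],0,0],[[-0.065,0,0],0,0],[[-0.1,0,0],0,0],[[-0.135,0,0],0,0],[[-0.16,0,0],0,0],[[-0.1734,-0.01,-0.001],0,0],[[-0.1734,-0.03,-0.004],0.02,0],[[-0.1734,-0.058,-0.007],0.05,0],[[-0.1734,-0.088,-0.011],0.08,0],[[-0.1734,-0.118,-0.014],0.11,0],[[-0.1734,-0.148,-0.018],0.14,0],[[-0.1734,-0.178,-0.022],0.165,0],[[-0.1734,-0.208,-0.026],0.1651,0],[[-0.1734,-0.235,-0.029],0.1651,0],[[-0.1734,-0.255,-0.031],0.1651,0],[[-0.1734,-0.263,-0.0325],0.1651,0],[[-0.1734,-0.2652,-0.0327],0.1651,0],[[-0.1734,-0.2652,-0.0327],0.1651,0]])

```text
time_s: 36.33
tcp_pos: [0.5795, -0.1945, 0.2896]
tool_rot: [0.077, 1.573, -0.086]
wrist_force: [-0.1, -0.0, -5.6]
opening: 0.0211
```

```bash
python3 wr.py w10; python3 - <<'E'
from meas import *
a=np.array([.1028,.9947]);b=np.array([.9947,-.1028]);c0=np.array([.5318,-.2153])
W=np.load("w10.npz")["W"]
p=W[sel(W,.42,.58,-.36,-.05,.096,.118)];d=p[:,:2]-c0;py=d@a*1000;px=d@b*1000;z=p[:,2]*1000
k=(py>86)&(px>-80)&(px<0);
if k.sum(): print("upright",rect(p[k]),"py",py[k].min(),py[k].max(),"px",px[k].min(),px[k].max())
k=(z>104)&(py<50);print("collar",k.sum(),py[k].min() if k.any() else 0,py[k].max() if k.any() else 0,px[k].mean() if k.any() else 0)
k=(py<80);print("shaft max py/min",py[k].min(),py[k].max())
for n in("scene","side","wrist"):
    c,W=cam(n);z0=readout.state()["tcp_pos"][2]-.1117
    q=W[sel(W,.46,.53,-.23,-.15,z0+.1,z0+.15)]
    if len(q)>5: e=q[:,:2]-c0; print(n,"dial px",(e@b*1000).mean().round(1),"py",(e@a*1000).min().round(1),(e@a*1000).max().round(1),len(q))
    if n!="wrist":cv2.imwrite(f"pics/{n}10.png",c["frame"])
E
python3 plan.py 579.8,-194.7,164,84.1
```

```text
upright [ 507.3 -113.1   39.3   14.8   -6.3] py 91.64022403060997 106.5297342455218 px -54.482216990743076 -15.26706642786836
collar 13 14.470359401976728 37.338606900663486 -23.126401789659358
shaft max py/min -110.07049089801433 79.99844622412373
scene dial px -30.5 py 7.8 18.1 20
side dial px -35.0 py 9.5 50.9 241
wrist dial px -31.5 py 7.5 47.6 3349
t 36.53 tcp [ 580.  -193.3  290.1] yaw 84.2 tilt [-0.003 -0.007 -1.   ] F [-0.1  0.  -5.5] op 0.021 q [-0.44  0.46  1.1  -0.01  1.58 -1.91]
579.8,-194.7,164,84.1 -> [0.1261, -0.0006, 0.0002] 0.0017
```

View pics/w10.png

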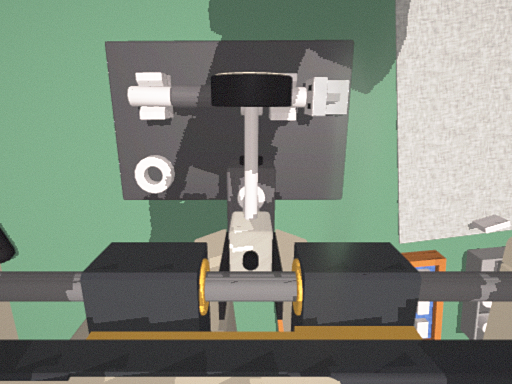

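The wrist view shows the stand held behind the shaft with the dial at (252,88) above the collar. The angle plate is at (325,97), square with a gap of about 6 mm, and the ring is undisturbed at (154,174). Lowering.

Call:
apply_moves(series=[[[0.015,-0.0006,0],0.0017,0],[[0.04,-0.0006,0],0.0017,0],[[0.065,-0.0006,0],0.0017,0],[[0.09,-0.0006,0],0.0017,0],[[0.108,-0.0006,0],0.0017,0],[[0.119,-0.0006,0],0.0017,0],[[0.1245,-0.0006,0],0.0017,0],[[0.1265,-0.0006,0],0.0017,0],[[0.127,-0.0006,0],0.0017,0],[[0.127,-0.0006,0],0.0017,0],[[0.127,-0.0006,0],0.0017,0]])

```text
time_s: 37.45
tcp_pos: [0.5801, -0.1948, 0.1643]
tool_rot: [0.075, 1.57, -0.087]
wrist_force: [0.3, 0.5, -6.5]
opening: 0.0211
```

```bash
python3 plan.py 580.2,-194.7,161.5,84.1
```

```text
t 37.45 tcp [ 580.1 -194.8  164.3] yaw 84.11 tilt [-0.001 -0.007 -1.   ] F [ 0.3  0.5 -6.5] op 0.0211 q [-0.45  0.53  1.33 -0.01  1.28 -1.91]
580.2,-194.7,161.5,84.1 -> [0.0028, 0.0001, 0.0] 0.0002
```

Call:
apply_moves(series=[[[0.001,0,0],0,0],[[0.0018,0,0],0,0],[[0.0024,0,0],0,0],[[0.003,0,0],0,0],[[0.003,0,0],0,0],[[0.003,0,0],0,0]])

```text
time_s: 37.95
tcp_pos: [0.5804, -0.195, 0.1617]
tool_rot: [0.075, 1.569, -0.087]
wrist_force: [0.1, 0.2, -2.5]
opening: 0.0215
```

```bash
python3 plan.py 580.2,-194.7,161.5,84.1
```

```text
t 37.95 tcp [ 580.4 -195.   161.7] yaw 84.11 tilt [-0.    -0.008 -1.   ] F [ 0.1  0.2 -2.5] op 0.0215 q [-0.45  0.53  1.33 -0.01  1.27 -1.91]
580.2,-194.7,161.5,84.1 -> [0.0002, 0.0003, -0.0002] 0.0001
```

Call:
apply_moves(series=[[[0.0006,0,0],0,0],[[0.0006,0,0],0,0],[[0.0006,0,0],0,0.023],[[0.0006,0,0],0,0.026],[[0.0006,0,0],0,0.032],[[0.0006,0,0],0,0.045],[[0.0006,0,0],0,0.05],[[0.0006,0,0],0,0.05],[[-0.005,0,0],0,0.05],[[-0.02,0,0],0,0.05],[[-0.05,0,0],0,0.05],[[-0.085,0,0],0,0.05],[[-0.11,0,0.02],0,0.05],[[-0.12,0,0.02],0,0.05],[[-0.12,0,0.02],0,0.05],[[-0.12,0,0.02],0,0.05]])

```text
time_s: 39.28
tcp_pos: [0.5999, -0.1959, 0.2811]
tool_rot: [0.075, 1.57, -0.087]
wrist_force: [0.6, -0.2, -0.9]
opening: 0.05
```

```bash
python3 - <<'E'
from meas import *
a=np.array([.1028,.9947]);b=np.array([.9947,-.1028]);c0=np.array([.5318,-.2153])
I=[]
for n in("scene","side","wrist"):
    c,W=cam(n);print(n)
    if n!="wrist":
        u,v=dict(scene=(110,140),side=(190,60))[n];I.append(cv2.resize(c["frame"][v:v+150,u:u+160],(400,375),interpolation=cv2.INTER_CUBIC))
    for nm,bb in dict(clamp=(.54,.62,-.25,-.15,.192,.2),base=(.54,.64,-.25,-.15,.085,.092),ring=(.53,.63,-.36,-.28,.064,.072)).items():
        p=W[sel(W,*bb)]
        if len(p)>10: r=rect(p);e=r[:2]/1000-c0;print(nm,len(p),r,"px,py",(e@b*1000).round(1),(e@a*1000).round(1))
    q=W[sel(W,.46,.54,-.24,-.14,.158,.2)]
    if len(q)>5: e=q[:,:2]-c0;px=e@b*1000;py=(e@a*1000)[px<-25];print("dial px",np.percentile(px,[2,50]).round(1),"py",py.min().round(1),py.max().round(1))
cv2.imwrite("pics/f11.png",np.hstack(I))
E
python3 plan.py
```

```text
scene
clamp 91 [ 580.  -195.4   27.8   21.7   -6.2] px,py 45.9 24.7
base 255 [ 585.5 -195.9   58.7   39.8   -7.5] px,py 51.4 24.8
ring 226 [ 581.8 -321.5   46.9   45.6   10.1] px,py 60.7 -100.5
dial px [-40.4 -28.3] py 5.9 43.8
side
clamp 75 [ 5.81e+02 -1.94e+02  2.91e+01  2.66e+01  1.00e-01] px,py 46.7 26.2
base 195 [ 586.7 -194.4   59.1   44.6   -5.4] px,py 52.5 26.4
ring 67 [ 591.1 -319.5   48.2   31.3  -85.7] px,py 69.7 -97.6
dial px [-41.1 -36.2] py 11.5 48.2
wrist
clamp 770 [ 579.8 -194.9   27.3   21.3   -5.5] px,py 45.6 25.2
base 699 [ 584.8 -195.7   56.8   39.4   -5.1] px,py 50.7 24.9
ring 862 [ 581.8 -320.8   46.6   46.6  -59.2] px,py 60.6 -99.8
dial px [-40.7 -30.9] py 5.8 45.4
t 39.43 tcp [ 599.3 -195.8  279.8] yaw 84.1 tilt [-0.004 -0.006 -1.   ] F [-1.2 -0.1 -0.7] op 0.05 q [-0.43  0.51  1.05 -0.01  1.58 -1.9 ]
```

View pics/f11.png

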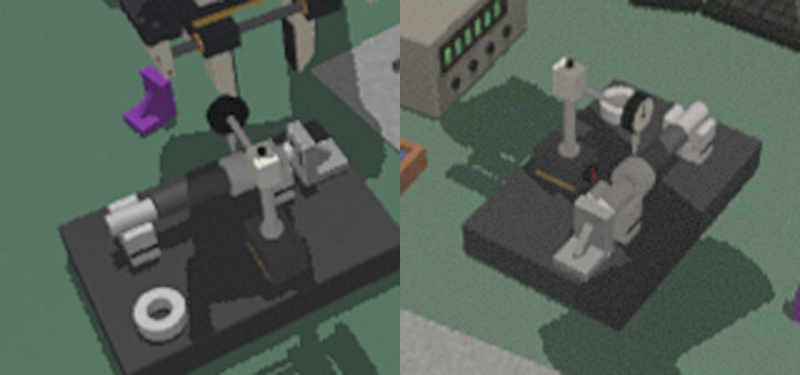

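The final view shows the shaft in both V-blocks, the angle plate at its left end and the stand behind the shaft with its stylus over the collar. The ring is in place and the gripper is clear. Handing in.

```bash
python3 -c "
from workcell import bot
print(bot.hand_in())"
```

```text
the job is handed in; nothing more can be done
None
```

The shaft is set up on the plate as asked, and I handed the job in at about 39 s of the 141 s allowed. I placed the two V-blocks, then the shaft (collar left), then the angle plate, and the indicator stand last.

Last camera checks, in the plate's frame:

| Item | Measured | Should be |
|---|---|---|
| V-block centres along the shaft | 62.8 and -87.4 mm | 62.4 and -87.6 mm (journal middles) |
| Angle plate to shaft end | about 6 mm gap, square within about 0.5° | touching to 15 mm |
| Angle plate off the shaft axis | within about 0.5 mm | centred |
| Stylus (inferred from the stand's base and clamp) | x -34.4, y 25.2 mm | x -34.5, y 25.4 to 25.9 mm (collar middle) |

- **Not disturbed:** the ring gauge stayed within about 1 mm of its first reading. I never approached the micrometer, apart from picking up the angle plate beside it. It looked unmoved after that, but I did not re-measure it.
- **Failed or disagreeing checks:**
  - Scene and side cameras differ by 1–4 mm, so I averaged them or used the wrist camera.
  - The first check of the placed angle plate mixed in shaft points and was not usable; the wrist camera gave the figures above.
  - The side camera's last ring reading was partly hidden and about 9 mm off, while the scene and wrist readings agreed with the start.
  - The tool kept a lean of about 0.4° that I could not remove.

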